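# Seat the drilling template on the jig's pin

## Task

Pick the aluminium drilling template up by its wooden handle and gently lay it in the jig's channel, its hole end close up to the red end stop, so that it rests on top of the steel pin. Then slide it back along the channel, away from the stop, until its hole drops over the pin and the plate lies flat on the board; leave it there, without forcing anything and without disturbing the other things on the bench.

Things in the scene. Friction and masses are not known exactly. Their poses are not given: they have to be found in the camera images.
- jig: Plywood jig board fixed to the bench, 320 (x) x 124 (y) x 18 mm; origin at its underside's centre, z up. Along x runs a channel 92 mm wide between wooden fences, 21 mm high above the board (inner faces upright for 13 mm, then bevelled outward at 45 degrees as a lead-in). Open at -x, closed at +x by the red stop. Friction of the template on it is about 0.5.
- jig_stop (a point): Foot of the red end stop (21 mm high): the middle of its inner face, on the board's top face, 148 mm from the jig's origin along +x. Axes as the jig's.
- jig_slot (a point): Middle of the dark slot in the board's top face, 73 mm from the jig's origin along +x, 18 mm up, on the channel's centre line. A steel pin, 12 mm thick, 8 mm high, its top edge chamfered 1 mm, is clamped immovably in the slot within 15 mm of this point along x: where is not measured. A plate laid on the pin leans, one end on the board.
- template_grip (a point): Centre of the template's dark wooden handle, an upright block 60 (x) x 20 (y) x 50 mm, top 15 mm above this point. It stands on a loose aluminium plate 220 (x) x 90 (y) x 6 mm, 0.3 to 0.5 kg in all, lying flat. The point is 41 mm above the plate's underside, 10 mm to the -x side of its centre. The hole is towards +x; in the jig, +x points to the stop.
- template_hole (a point): Centre of the plate's only through hole, 15 mm across, at the level of the plate's underside: 82 mm from the handle's centre towards +x, 38 mm from the plate's +x end, on its centre line. Axes as the handle's, z up. Fully home, the underside lies on the board, 18 mm above the jig's origin; resting on the pin it is about 8 mm higher here.
- glue: White glue bottle, 56 mm in diameter, 120 mm tall, standing; origin at the centre of its base. Leave alone.
- screwdriver: Screwdriver with a green handle, lying on the bench; origin under its middle. Leave alone.
- offcut: Wooden offcut 120 x 45 x 35 mm; origin at the centre of its underside. Leave alone.

How it is judged:
On the way:
1. the template lies in the channel, leaning on the pin, its hole still beyond the pin on the stop's side (y of template_hole in the frame of jig between -0.004 and 0.004 m and angle between the x axis of template_hole and the x axis of jig, either way round below 0.06 rad and z of template_hole in the frame of jig between 0.0215 and 0.032 m and x of template_hole in the frame of jig above 0.085 m and contact force between template and jig above 0.5 N), for 0.2 s.
At the end, for the whole second after the job is handed in: The template lies let go and at rest in the channel, pin in its hole: underside within 2 mm of the board, level to 0.02 rad, axis within 0.06 rad and hole within 4 mm of the centre line, hole 54 to 92 mm from the jig's centre towards the stop (y of template_hole in the frame of jig between -0.004 and 0.004 m and angle between the x axis of template_hole and the x axis of jig, either way round below 0.06 rad and x of template_hole in the frame of jig between 0.054 and 0.092 m and z of template_hole in the frame of jig between 0.016 and 0.02 m and angle between template_hole's own z axis and vertical below 0.02 rad and linear speed of template below 0.01 m/s); the robot touches nothing.
It fails at once if the template is forced against the jig or its pin with more than 30 N (contact force between template and jig above 30 N).
It fails at once if the robot presses on the jig with more than 20 N (contact force between any of the fingers, the arm and jig above 20 N).
It fails at once if the glue is moved by more than 20 mm (distance of glue from where it was at the start of the episode above 0.02 m).
It fails at once if the screwdriver is moved by more than 20 mm (distance of screwdriver from where it was at the start of the episode above 0.02 m).
It fails at once if the offcut is moved by more than 20 mm (distance of offcut from where it was at the start of the episode above 0.02 m).
It also fails if it takes over 50 s, if anything falls off the work surface, if the arm or the gripper's body presses on something with over 40 N, if the wrist force passes 120 N, or if a joint passes its speed limit or range.

## Robot

A 6-joint arm with a two-finger parallel gripper is mounted at the origin on the work surface. World frame = base frame: x ahead of the robot, y to its left, z up, the work surface at z = 0. Lengths are in m, angles in rad, forces in N, time in s.
With the tool pointing down it reaches from about 0.325 to 0.775 m from the base axis. Payload 5.5 kg.
Tool frame: the origin (TCP) lies at the very end of the fingers, on their centre line; the grasp point (between the pads) lies 19 mm behind it; z points along the fingers, y is the direction in which the jaws open and shut (so a half turn about z gives the same grasp; the last joint's range is limited). The gripper opens to 88 mm and grips with 3 to 60 N. Pads are 20 mm wide; open, the fingers measure 115 mm over their backs; the gripper's body (75 mm by 178 mm) begins 61 mm behind the grasp point.
Start: joints at [-1.249, 0.091, 1.231, -0, 1.82, -0.057], TCP at [0.222, -0.557, 0.223] pointing down, gripper open.
Joint ranges: [-2.87, 2.87], [-0.86, 2.18], [0.17, 2.46], [-1.51, 4.65], [0.06, 2.69], [-2.65, 2.65]. Speed limits (rad/s): [2.57, 2.57, 3.01, 3.14, 3.14, 3.14].

## Interface

Orientations are given as a rotation vector (axis times angle).
In Python, from rig import observe, viewer, order gives the robot as it stands.
- The arm moves only by the tool servo_tool, never from a script. Its argument "deltas" is one flat list of numbers, 5 for each row, row after row: the closure in counts, from 0 (fully open) to 255 (shut), then the shift along the tool's x, y, z in cm, then the turn about the tool's z in degrees. A call has 1 to 12 rows; each row is the pose to reach, as a shift and turn from the pose measured when the call began, along the tool's axes at that moment; what a row does not reach only later rows make up. A row lasts 1/10 s, in which the tool goes at most 50 mm and 8.59 degrees, less where a joint would pass 70% of its speed; a pose out of reach is approached as far as the arm can. A call with a gripper value outside its range is refused whole. The fingers move at their own pace and stop on an object; the grip force is fixed at half the most. Time passes only in rows, so rows that repeat a pose let the fingers close. It gives the time, the measured TCP pose, the force and the opening at its end, in the units of the state.
- observe(): the state, without advancing time (a new reading comes with each control period).
- viewer.snapshot(name): name is "scene" or "top"; returns a dict with "frame" (400x640x3 uint8, red, green, blue), "fx", "fy", "cx", "cy" (pixels), "distortion" ([k1, k2, p1, p2, k3] as OpenCV has them; the pictures are not rectified), "world_from_camera" (4x4, takes a point from camera to world coordinates). Camera axes: x right, y down, z forward; pixel columns grow to the right and rows downward; lengths in m; the calibration is good to about 2 mm. A picture is of the moment at which its call begins. There is no depth.
- order.hand_in(): hands the job in, once; it reports no verdict.
The state is a dict: "time": time; "joint_pos": joint angles; "qd": joint speeds; "joint_efforts": joint torques, N m; "tcp_pos": TCP position; "tcp_rot": TCP orientation; "ft_force": force on the tool from outside, world axes, zero at the start; "torque": the same for the moment, N m; "width": opening from 0.0 (shut) to 1.0 (fully open).
Only numpy, scipy, OpenCV 4.12 (cv2) and the standard library are available. Lean on these libraries where they do the work, as an engineer would, in place of code of your own. Each camera call takes 0.05 s, during which the arm holds its last target.

## Working session

There is one attempt and no reset: what is moved stays moved. The work goes in short steps, Python scripts to look and compute and a tool call to move; the robot and the scene stay as the last step left them, time stands still between calls to the robot, and variables do not carry over. Pictures are saved under pics/ and viewed, and the job is handed in when it is done.

Besides the shell and the picture viewer there is one more tool, called after "Request:" by a JSON object that holds its "name" and its "arguments". servo_tool: Moves the arm, as the interface text tells. Its arguments: {"type":"object","properties":{"deltas":{"type":"array"}},"required":["deltas"]}

```bash
mkdir -p pics; ls
python3 - <<'E'
from rig import observe, viewer, order
import cv2,pickle
s=observe();print({k:s[k] for k in('time','tcp_pos','tcp_rot','ft_force','width')})
d={}
for n in('scene','top'):
    d[n]=viewer.snapshot(n); cv2.imwrite(f'pics/{n}0.png',d[n]['frame'][:,:,::-1])
    print(n,{k:v for k,v in d[n].items() if k!='frame'})
pickle.dump(d,open('s0.pkl','wb'))
E
```

```text
pics
{'time': 0.0, 'tcp_pos': array([ 0.22177736, -0.5571876 ,  0.22152003]), 'tcp_rot': array([-3.08354662e+00, -5.91030308e-01,  3.80238157e-04]), 'ft_force': array([ 0.45150308, -0.26103172,  0.23801878]), 'width': 1.0008964899866937}
scene {'fx': 372.576916093592, 'fy': 372.576916093592, 'cx': 308.6386575031769, 'cy': 201.82946778782085, 'distortion': array([-0.03420139,  0.        ,  0.        ,  0.        ,  0.        ]), 'world_from_camera': array([[ 0.53898479,  0.71500386, -0.44526944,  1.17523579],
       [ 0.84230924, -0.4595549 ,  0.28164595, -0.32286658],
       [-0.00324781, -0.52685744, -0.84994746,  1.01777234],
       [ 0.        ,  0.        ,  0.        ,  1.        ]])}
top {'fx': 500.9531708936895, 'fy': 500.9531708936895, 'cx': 320.05921604579584, 'cy': 198.13346359933993, 'distortion': array([-0.05805285,  0.        ,  0.        ,  0.        ,  0.        ]), 'world_from_camera': array([[ 1.60364428e-02, -9.87187834e-01,  1.58754567e-01,
         4.29771572e-01],
       [-9.99822062e-01, -1.42548156e-02,  1.23549750e-02,
         1.39726540e-03],
       [-9.93366398e-03, -1.58924448e-01, -9.87240772e-01,
         1.50553308e+00],
       [ 0.00000000e+00,  0.00000000e+00,  0.00000000e+00,
         1.00000000e+00]])}
```

View pics/scene0.png

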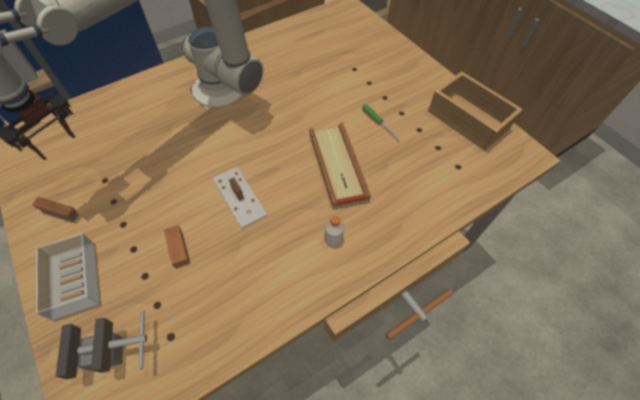

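View pics/top0.png

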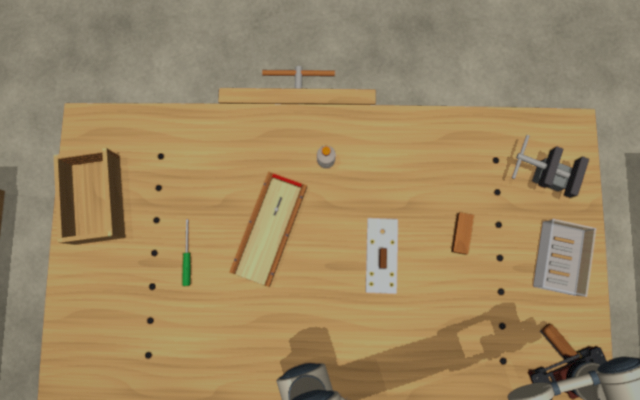

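The top view shows the jig around (268,228) with its red stop at about (286,181). The template is around (382,256), its handle at (382,258), and the glue is at (326,156). I'll zoom in on both.

Run:
```python
import cv2,pickle,numpy as np
d=pickle.load(open('s0.pkl','rb'))
t=d['top']['frame'][:,:,::-1]; s=d['scene']['frame'][:,:,::-1]
a=cv2.resize(t[165:300,225:315],None,fx=4,fy=4,interpolation=cv2.INTER_CUBIC)
b=cv2.resize(t[165:300,340:430],None,fx=4,fy=4,interpolation=cv2.INTER_CUBIC)
cv2.imwrite('pics/ztop.png',np.hstack([a,b]))
cv2.imwrite('pics/zscene.png',cv2.resize(s[110:240,200:380],None,fx=4,fy=4,interpolation=cv2.INTER_CUBIC))
```

```text
(no output)
```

View pics/ztop.png

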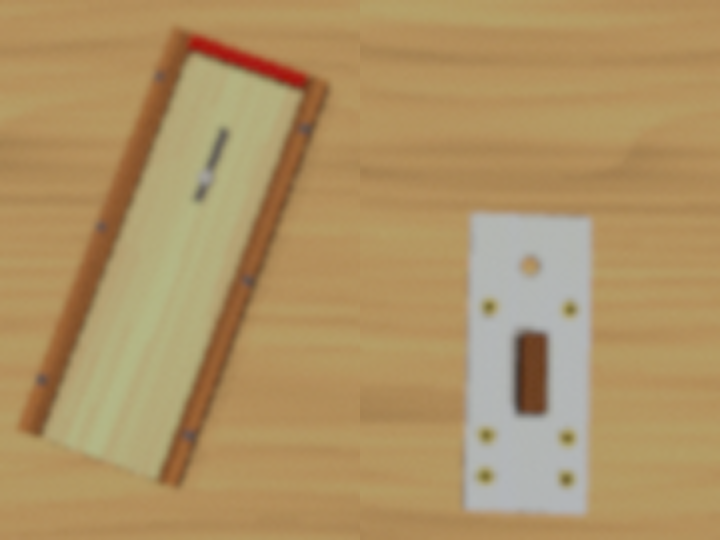

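View pics/zscene.png

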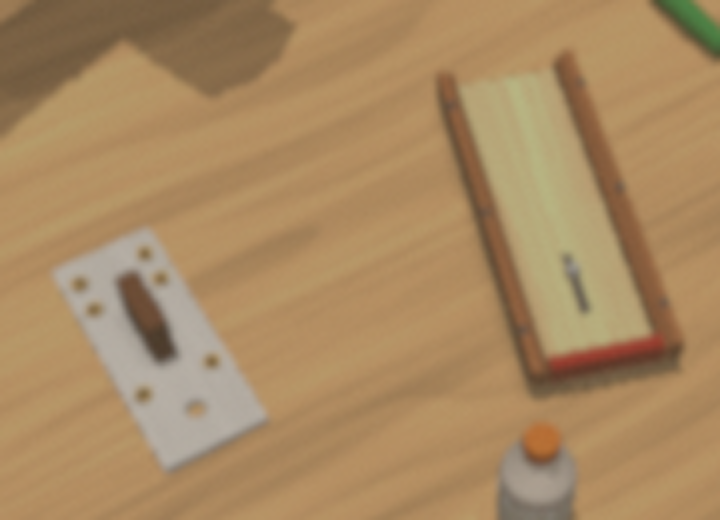

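Top crop (4x): the slot runs from (225,130) to (198,200), with the bright pin at about (205,178), which is on the -x side. The plate's hole is at (530,265), pointing away from the robot. Now I'll measure.

```bash
cat > h.py <<'E'
import cv2,numpy as np
def ray(c,uv):
    K=np.array([[c['fx'],0,c['cx']],[0,c['fy'],c['cy']],[0,0,1]])
    p=cv2.undistortPoints(np.array(uv,float).reshape(-1,1,2),K,np.array(c['distortion'])).reshape(-1,2)
    T=c['world_from_camera']; d=np.c_[p,np.ones(len(p))]@T[:3,:3].T
    return T[:3,3],d
def onplane(c,uv,z):
    o,d=ray(c,uv); return o+d*((z-o[2])/d[:,2])[:,None]
def proj(c,P):
    T=np.linalg.inv(c['world_from_camera']);P=np.asarray(P,float).reshape(-1,3)
    K=np.array([[c['fx'],0,c['cx']],[0,c['fy'],c['cy']],[0,0,1]])
    return cv2.projectPoints(P,cv2.Rodrigues(T[:3,:3])[0],T[:3,3],K,np.array(c['distortion']))[0].reshape(-1,2)
def rect(P):
    r=cv2.minAreaRect((P[:,:2]*1000).astype(np.float32)); b=cv2.boxPoints(r)/1000
    return r,b
E
python3 - <<'E'
import pickle; from h import *
d=pickle.load(open('s0.pkl','rb'))
np.set_printoptions(precision=4,suppress=True)
def big(m,ax=None):
    cs,_=cv2.findContours(m.astype(np.uint8),cv2.RETR_EXTERNAL,cv2.CHAIN_APPROX_NONE)
    return max(cs,key=cv2.contourArea).reshape(-1,2)
boxes={'top':dict(p=(355,210,410,305),j=(225,165,315,300)),'scene':dict(p=(205,160,275,235),j=(300,115,380,215))}
for n in('top','scene'):
    c=d[n];f=c['frame'];up=4
    for k,z in(('p',.006),('j',.018)):
        x0,y0,x1,y1=boxes[n][k]
        g=cv2.resize(f[y0:y1,x0:x1],None,fx=up,fy=up,interpolation=cv2.INTER_CUBIC)
        hsv=cv2.cvtColor(g,cv2.COLOR_RGB2HSV).astype(int); H,S,V=hsv[...,0],hsv[...,1],hsv[...,2]
        w=lambda q:(q+.5)/up-.5+np.array([x0,y0])
        if k=='p':
            m=(S<50)&(V>120)
            q=big(m);P=onplane(c,w(q),z);r,b=rect(P);print(n,'plate',r,b.tolist())
            hd=big(((H<15)|(H>170))&(S>90)&(V<140)); 
            P=onplane(c,w(hd),.056);print(n,'handle top?',rect(P)[0], 'px',w(hd).mean(0))
            # hole: largest interior contour near +x end
            cs,hi=cv2.findContours(m.astype(np.uint8),cv2.RETR_CCOMP,cv2.CHAIN_APPROX_NONE)
            for cc,h in zip(cs,hi[0]):
                if h[3]>=0 and cv2.contourArea(cc)>40:
                    M=cv2.moments(cc);uv=np.array([M['m10'],M['m01']])/M['m00']
                    print('  hole',cv2.contourArea(cc)/16,w(uv),onplane(c,w(uv),.006)[0])
        else:
            m=(H>20)&(H<40)&(V>140)&(S>40)
            print('board hsv',hsv[hsv.shape[0]//2,hsv.shape[1]//2], hsv[5,5])
            q=big(m);r,b=rect(onplane(c,w(q),z));print(n,'board',r,b.tolist())
            red=((H<6)|(H>174))&(S>180);q=big(red);r,b=rect(onplane(c,w(q),.039));print(n,'red@39',r,b.tolist())
            vis=g[:,:,::-1].copy();vis[m]=vis[m]//2+np.array([0,120,0],np.uint8);cv2.imwrite(f'pics/m_{n}.png',vis)
            dark=(V<110)&(S<110);cs,_=cv2.findContours(dark.astype(np.uint8),0,cv2.CHAIN_APPROX_NONE)
            for cc in cs:
                if cv2.contourArea(cc)>30: print('  dark',cv2.contourArea(cc)/16,w(cc.reshape(-1,2)).mean(0),rect(onplane(c,w(cc.reshape(-1,2)),z))[0])
E
```

```text
top plate ((501.8022155761719, -165.95645141601562), (91.74734497070312, 221.0560760498047), 88.69617462158203) [[0.3902589678764343, -0.20930328965187073], [0.611257791519165, -0.21433322131633759], [0.6133454442024231, -0.12260962277650833], [0.3923466205596924, -0.11757968366146088]]
top handle top? ((491.479248046875, -163.2371063232422), (18.7430477142334, 55.85688018798828), 89.82083892822266) px [382.6423 257.8684]
  hole 14.71875 [391.2106 284.2106] [ 0.4164 -0.1942  0.006 ]
  hole 16.78125 [370.8551 283.5383] [ 0.4175 -0.134   0.006 ]
  hole 17.0625 [391.4301 274.0114] [ 0.4463 -0.195   0.006 ]
  hole 16.46875 [371.1868 273.3258] [ 0.4475 -0.1349  0.006 ]
  hole 170.375 [382.2423 257.877 ] [ 0.4935 -0.1678  0.006 ]
  hole 14.625 [391.8914 241.9108] [ 0.5414 -0.1968  0.006 ]
  hole 15.71875 [371.9504 241.2052] [ 0.5427 -0.1371  0.006 ]
  hole 17.46875 [382.0274 231.001 ] [ 0.5737 -0.1673  0.006 ]
board hsv [ 27  76 179] [ 19 119 180]
top board ((564.4036865234375, 187.66256713867188), (119.10760498046875, 328.0690002441406), 69.48186492919922) [[0.3899014890193939, 0.18938149
[... 1247 characters left out ...]
.2578 180.4914] [ 0.4143 -0.1925  0.006 ]
  hole 168.21875 [236.1313 188.6946] [ 0.4743 -0.16    0.006 ]
  hole 18.84375 [239.5469 178.9469] [ 0.4454 -0.1328  0.006 ]
  hole 17.90625 [235.7261 172.708 ] [ 0.4154 -0.1319  0.006 ]
board hsv [ 26  77 183] [ 16 117 166]
scene board ((562.0967407226562, 177.673583984375), (80.80855560302734, 293.03277587890625), 71.93311309814453) [[0.41027384996414185, 0.1847001314163208], [0.688858687877655, 0.09382274746894836], [0.7139196395874023, 0.1706470400094986], [0.4353347718715668, 0.26152440905570984]]Traceback (most recent call last):
  File "<stdin>", line 30, in <module>
  File "<stdin>", line 6, in big
ValueError: max() iterable argument is empty
```

Run:
```python
import pickle; from h import *
d=pickle.load(open('s0.pkl','rb'))
np.set_printoptions(precision=4,suppress=True)
for n,bx in(('top',(225,165,315,300)),('scene',(300,115,380,215))):
    c=d[n];f=c['frame'];up=4;x0,y0,x1,y1=bx
    g=cv2.resize(f[y0:y1,x0:x1],None,fx=up,fy=up,interpolation=cv2.INTER_CUBIC)
    hsv=cv2.cvtColor(g,cv2.COLOR_RGB2HSV).astype(int);H,S,V=hsv[...,0],hsv[...,1],hsv[...,2]
    w=lambda q:(q+.5)/up-.5+np.array([x0,y0])
    m=((H>=22)&(H<40)&(V>130)&(S<105)).astype(np.uint8);m=cv2.morphologyEx(m,cv2.MORPH_OPEN,np.ones((9,9)));m=cv2.morphologyEx(m,cv2.MORPH_CLOSE,np.ones((25,25)))
    cs,_=cv2.findContours(m,0,cv2.CHAIN_APPROX_NONE);q=max(cs,key=cv2.contourArea).reshape(-1,2)
    P=onplane(c,w(q),.018);r,b=rect(P);print(n,'board',r,b.tolist())
    red=(((H<6)|(H>172))&(S>150)).astype(np.uint8);q2=max(cv2.findContours(red,0,1)[0],key=cv2.contourArea).reshape(-1,2)
    r,b=rect(onplane(c,w(q2),.039));print(n,'red39',r,b.tolist());
    r,b=rect(onplane(c,w(q2),.018));print(n,'red18',r,b.tolist());
    # lighter board local: side edges: per-station along jig
    ax=np.array([.9455,-.3256]);ay=np.array([.3256,.9455])
    a=P[:,:2]@ax;e=P[:,:2]@ay
    for lo in np.arange(a.min()+.02,a.max()-.02,.04):
        s=(a>lo)&(a<lo+.008); print('  st %.3f lo %.4f hi %.4f'%(lo,e[s].min(),e[s].max()))
    print('a range',a.min(),a.max())
    vis=g[:,:,::-1].copy();cv2.drawContours(vis,[q.reshape(-1,1,2)],-1,(255,0,0),1);cv2.drawContours(vis,[q2.reshape(-1,1,2)],-1,(0,255,0),1);cv2.imwrite(f'pics/n_{n}.png',vis)
    # brightness profile across the jig, station s
```

```text
top board ((569.0311279296875, 173.98080444335938), (88.54268646240234, 308.828125), 71.3660659790039) [[0.4085659384727478, 0.1813686639070511], [0.7012050747871399, 0.0826917290687561], [0.7294963598251343, 0.16659294068813324], [0.4368571639060974, 0.2652699053287506]]
top red39 ((719.220703125, 121.0833740234375), (90.84963989257812, 9.673776626586914), 70.98638153076172) [[0.6998486518859863, 0.07971269637346268], [0.7089946269989014, 0.07656105607748032], [0.7385927438735962, 0.1624540388584137], [0.7294467687606812, 0.16560567915439606]]
top red18 ((723.3654174804688, 122.79723358154297), (92.15056610107422, 9.812360763549805), 70.98640441894531) [[0.7037159204483032, 0.08083415031433105], [0.7129929065704346, 0.07763735949993134], [0.7430148720741272, 0.16476032137870789], [0.7337378859519958, 0.1679571121931076]]
  st 0.347 lo 0.3055 hi 0.3914
  st 0.387 lo 0.3056 hi 0.3888
  st 0.427 lo 0.3059 hi 0.3880
  st 0.467 lo 0.3094 hi 0.3870
  st 0.507 lo 0.3118 hi 0.3941
  st 0.547 lo 0.3110 hi 0.3913
  st 0.587 lo 0.3077 hi 0.3929
a range 0.3267728001344363 0.6357575676668981
sce
[... 416 characters left out ...]
, 0.08151096850633621], [0.7138445377349854, 0.07876869291067123], [0.7405474185943604, 0.15965476632118225], [0.7322407960891724, 0.16239704191684723]]
scene red18 ((713.3406372070312, 130.09725952148438), (87.00737762451172, 8.935325622558594), 71.73043823242188) [[0.695460319519043, 0.09018705785274506], [0.7039452195167542, 0.08738593757152557], [0.7312209606170654, 0.17000746726989746], [0.7227360606193542, 0.17280857264995575]]
  st 0.349 lo 0.3300 hi 0.3819
  st 0.389 lo 0.3115 hi 0.3788
  st 0.429 lo 0.3134 hi 0.3778
  st 0.469 lo 0.3166 hi 0.3762
  st 0.509 lo 0.3178 hi 0.3746
  st 0.549 lo 0.3182 hi 0.3702
  st 0.589 lo 0.3175 hi 0.3723
a range 0.3286279773379262 0.6196525526380119
```

```bash
python3 -c "
import cv2,numpy as np
a=cv2.imread('pics/n_top.png');b=cv2.imread('pics/n_scene.png');h=max(a.shape[0],b.shape[0])
p=lambda i:cv2.copyMakeBorder(i,0,h-i.shape[0],0,0,0)
cv2.imwrite('pics/n.png',np.hstack([p(a),p(b)]))"
```

```text
(no output)
```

View pics/n.png

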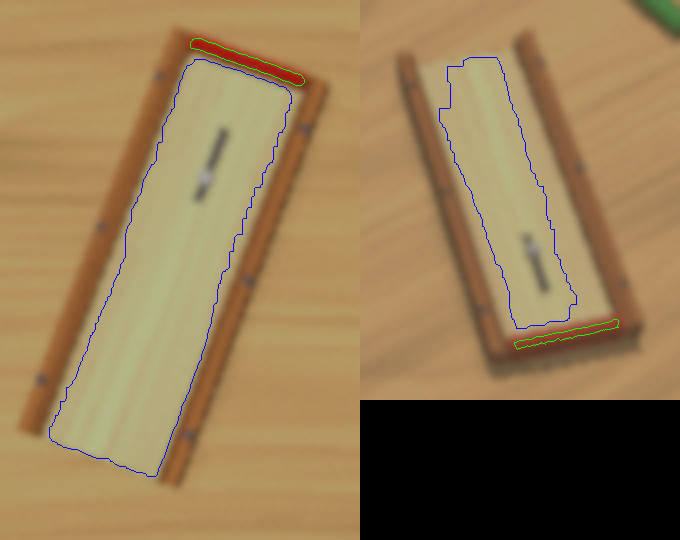

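Run:
```python
import pickle; from h import *
d=pickle.load(open('s0.pkl','rb'))
np.set_printoptions(precision=4,suppress=True)
# dot positions refined: local darkest 'purple' (low saturation) centroid near the guess
G={'top':((225,165),[(159,76),(101,227),(41,380),(305,129),(249,280),(190,435)]),
 'scene':((300,115),[(623-360,284),(579-360,167),(540-360,62),(486-360,310),(446-360,190),(408-360,85)])}
S={'top':[(225,130),(198,200),(205,178)],'scene':[(545-360,291),(527-360,236),(532-360,248)]}
for n,(o,pts) in G.items():
    c=d[n];f=c['frame'].astype(float);out=[]
    for p in pts:
        u=(np.array(p)+.5)/4-.5+o; iu=np.round(u).astype(int)
        w=f[iu[1]-3:iu[1]+4,iu[0]-3:iu[0]+4]; m=w[...,2]-.6*w[...,0]; m=m-np.percentile(m,70);m[m<0]=0
        yy,xx=np.mgrid[-3:4,-3:4]; out.append(iu+np.array([(m*xx).sum(),(m*yy).sum()])/m.sum())
    P=onplane(c,out,.039)[:,:2]; print(n,P)
    L,R=P[:3],P[3:]
    dirs=[(L[0]-L[2]),(R[0]-R[2])];print([np.degrees(np.arctan2(v[1],v[0])) for v in dirs],[np.linalg.norm(v) for v in dirs],'sep',np.linalg.norm(L-R,axis=1),'ctr',P.mean(0))
    print('slot a,b,pin',onplane(c,[(np.array(p)+.5)/4-.5+o for p in S[n]],.018)[:,:2])
```

```text
top [[0.7073 0.1893]
 [0.5946 0.228 ]
 [0.4809 0.2672]
 [0.6691 0.0764]
 [0.5553 0.1156]
 [0.4435 0.1572]]
[np.float64(-18.987871122590285), np.float64(-19.71267375421063)] [np.float64(0.2394582881014798), np.float64(0.23960537439481722)] sep [0.1192 0.1191 0.1162] ctr [0.5751 0.1723]
slot a,b,pin [[0.6703 0.1381]
 [0.6169 0.1568]
 [0.6337 0.1521]]
scene [[0.7084 0.1866]
 [0.5945 0.229 ]
 [0.4805 0.2746]
 [0.6689 0.0854]
 [0.5534 0.126 ]
 [0.4402 0.1653]]
[np.float64(-21.102903760904304), np.float64(-19.252292839043637)] [np.float64(0.24425752242449972), np.float64(0.24229393195782742)] sep [0.1086 0.1109 0.1165] ctr [0.5743 0.1778]
slot a,b,pin [[0.6703 0.1394]
 [0.6175 0.1589]
 [0.6297 0.1553]]
```

```bash
cat > go.py <<'E'
import sys;from rig import observe;import numpy as np
from scipy.spatial.transform import Rotation as R
np.set_printoptions(precision=4,suppress=True)
s=observe();M=R.from_rotvec(s['tcp_rot']).as_matrix()
yaw=np.degrees(np.arctan2(M[1,0],M[0,0]));p=s['tcp_pos']
JO=np.array([.5747,.172]);a=np.radians(-19.3);J=np.array([[np.cos(a),-np.sin(a)],[np.sin(a),np.cos(a)]])
print('t',s['time'],'tcp',p,'yaw',yaw,'zaxis',M[:,2],'F',s['ft_force'],'w',s['width'],'jig xy mm',(J.T@(p[:2]-JO))*1000)
if len(sys.argv)>1:
    m,x,y,z,w=sys.argv[1],*map(float,sys.argv[2:6])
    t=np.array([x,y]) if m=='w' else JO+J@np.array([x,y])
    d=M.T@(np.r_[t,z]-p);print('delta cm',d*100,'turn',(yaw-w+180)%360-180)
E
python3 go.py w .492 -.165 .13 -1.35
```

```text
t 0.1 tcp [ 0.2218 -0.5572  0.2216] yaw 21.703475397640457 zaxis [-0.0006  0.0016 -1.    ] F [-0.0254 -0.5723  0.4557] w 0.9987713873405825 jig xy mm [ -92.0541 -804.8898]
delta cm [ 39.6095 -26.4343   9.2101] turn 23.053475397640455
```

Request:
{"name": "servo_tool", "arguments": {"deltas": [0, 2, -1.3, 0, 2, 0, 6, -4, 0, 4, 0, 10, -6.6, 0, 7, 0, 14, -9.3, 0, 10, 0, 18, -12, 0, 13, 0, 22, -14.7, 0, 15, 0, 26, -17.3, 0, 17, 0, 30, -20, 2, 19, 0, 34, -22.7, 4, 21, 0, 37, -24.7, 6, 23, 0, 39.6, -26.4, 8, 23, 0, 39.6, -26.4, 9.2, 23]}}

```text
time: 1.3
tcp_pos: [0.4927, -0.1619, 0.1275]
tcp_rot: [-3.137, 0.028, 0.005]
ft_force: [-0.7, -0.3, -0.6]
width: 1.004
```

```bash
python3 go.py w .492 -.165 .022 -1.35
python3 - <<'E'
from rig import viewer;import cv2
for n in('scene','top'):
    c=viewer.snapshot(n)['frame'][:,:,::-1]
    c=c[90:240,150:330] if n=='scene' else c[180:320,310:450]
    cv2.imwrite(f'pics/{n}1.png',cv2.resize(c,None,fx=4,fy=4,interpolation=cv2.INTER_CUBIC))
E
```

```text
t 1.3 tcp [ 0.4927 -0.1619  0.1275] yaw -1.0264183645924374 zaxis [-0.0031  0.004  -1.    ] F [-0.6811 -0.3253 -0.6423] w 1.0038054597395218 jig xy mm [  32.9192 -342.2112]
delta cm [-0.0269  0.3571 10.5497] turn 0.3235816354075496
```

View pics/scene1.png

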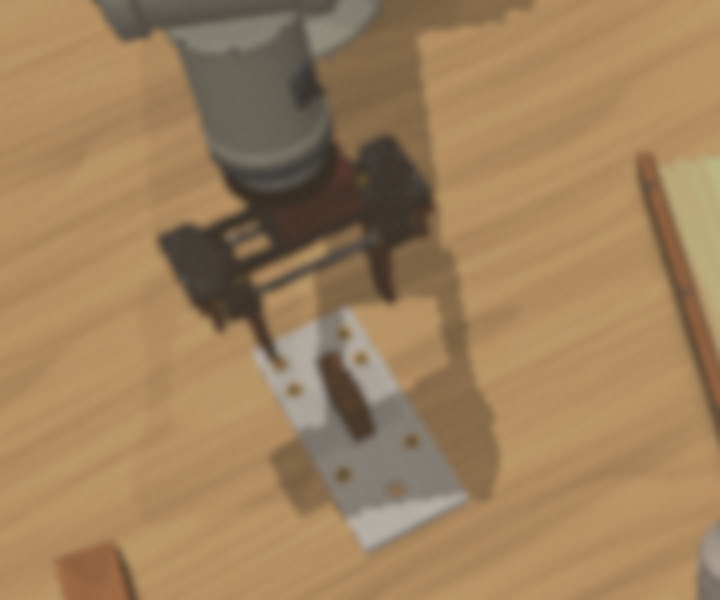

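The fingers sit open above the handle, which is at crop pixel (348,395), one on each side of it. Descending to grasp.

Request:
{"name": "servo_tool", "arguments": {"deltas": [0, 0, 0.35, 2, 0.3, 0, 0, 0.35, 5, 0.3, 0, 0, 0.35, 8, 0.3, 0, 0, 0.35, 9.7, 0.3, 0, 0, 0.35, 10.3, 0.3, 0, 0, 0.35, 10.5, 0.3, 0, 0, 0.35, 10.5, 0.3]}}

```text
time: 2.1
tcp_pos: [0.4908, -0.1686, 0.0238]
tcp_rot: [-3.139, 0.043, 0.006]
ft_force: [0.0, -0.1, -0.1]
width: 1.002
```

```bash
python3 go.py w .492 -.165 .022 -1.35
```

```text
t 2.1 tcp [ 0.4908 -0.1686  0.0238] yaw -1.5518619815801933 zaxis [-0.0035  0.0022 -1.    ] F [ 0.0449 -0.1409 -0.0863] w 1.0015806493202826 jig xy mm [  33.3649 -349.2168]
delta cm [ 0.1139 -0.3647  0.1803] turn -0.20186198158017987
```

Request:
{"name": "servo_tool", "arguments": {"deltas": [0, 0.1, -0.35, 0.1, -0.2, 0, 0.1, -0.35, 0.1, -0.2, 0, 0.1, -0.35, 0.1, -0.2]}}

```text
time: 2.4
tcp_pos: [0.4924, -0.1652, 0.0237]
tcp_rot: [-3.14, 0.036, 0.004]
ft_force: [-0.4, 0.5, -0.1]
width: 1.001
```

```bash
python3 go.py w .492 -.165 .022 -1.35;python3 - <<'E'
from rig import viewer;import cv2
for n in('scene','top'):
    c=viewer.snapshot(n)['frame'][:,:,::-1]
    c=c[130:240,180:290] if n=='scene' else c[200:310,330:440]
    cv2.imwrite(f'pics/{n}2.png',cv2.resize(c,None,fx=5,fy=5,interpolation=cv2.INTER_CUBIC))
E
python3 go.py
```

```text
t 2.4 tcp [ 0.4924 -0.1652  0.0237] yaw -1.326791033394476 zaxis [-0.0022  0.0016 -1.    ] F [-0.4372  0.5004 -0.0645] w 1.0011650117635336 jig xy mm [  33.7328 -345.4534]
delta cm [-0.036  -0.0177  0.1654] turn 0.023208966605523074
t 2.5 tcp [ 0.4921 -0.1651  0.0232] yaw -1.3328696991919584 zaxis [-0.003   0.0019 -1.    ] F [ 0.9167  0.0876 -0.2716] w 1.0039910908558827 jig xy mm [  33.4449 -345.4861]
```

View pics/scene2.png

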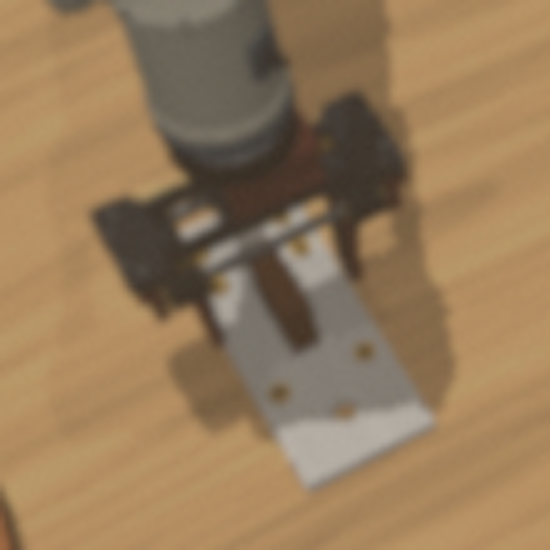

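The handle, at crop pixel (290,305), is centred between the fingers. Closing, then a small lift.

Request:
{"name": "servo_tool", "arguments": {"deltas": [255, 0, 0, 0, 0, 255, 0, 0, 0, 0, 255, 0, 0, 0, 0, 255, 0, 0, 0, 0, 255, 0, 0, 0, 0, 255, 0, 0, 0, 0, 255, 0, 0, 0, 0, 255, 0, 0, 0, 0]}}

```text
time: 3.3
tcp_pos: [0.4921, -0.1651, 0.0232]
tcp_rot: [-3.14, 0.037, 0.005]
ft_force: [-0.4, -0.7, -0.1]
width: 0.31
```

Request:
{"name": "servo_tool", "arguments": {"deltas": [255, 0, 0, -0.5, 0, 255, 0, 0, -1.5, 0, 255, 0, 0, -3, 0, 255, 0, 0, -5, 0, 255, 0, 0, -7, 0, 255, 0, 0, -9, 0, 255, 0, 0, -11, 0, 255, 0, 0, -11.5, 0, 255, 0, 0, -12, 0, 255, 0, 0, -12, 0]}}

```text
time: 4.3
tcp_pos: [0.4924, -0.1653, 0.1433]
tcp_rot: [-3.14, 0.037, 0.005]
ft_force: [0.0, 0.8, -4.5]
width: 0.228
```

```bash
python3 go.py j .021 0 .12 -19.3;python3 - <<'E'
from rig import viewer;import cv2,pickle
d={n:viewer.snapshot(n) for n in('scene','top')};pickle.dump(d,open('s3.pkl','wb'))
import numpy as np
a=d['scene']['frame'][:,:,::-1][90:240,180:310];b=d['top']['frame'][:,:,::-1][180:330,325:455]
cv2.imwrite('pics/l3.png',cv2.resize(np.hstack([a,b]),None,fx=3,fy=3,interpolation=cv2.INTER_CUBIC))
E
python3 go.py
```

```text
t 4.3 tcp [ 0.4924 -0.1653  0.1433] yaw -1.3346304274385905 zaxis [-0.003   0.0019 -1.    ] F [ 0.0088  0.8169 -4.5127] w 0.22809855588708616 jig xy mm [  33.8072 -345.5827]
delta cm [  9.448  -33.2641   2.3588] turn 17.9653695725614
t 4.4 tcp [ 0.492  -0.1652  0.1421] yaw -1.3381056742842357 zaxis [-0.0046  0.0026 -1.    ] F [ 1.0042  0.3172 -4.4932] w 0.2280161117290094 jig xy mm [  33.37   -345.5669]
```

View pics/l3.png

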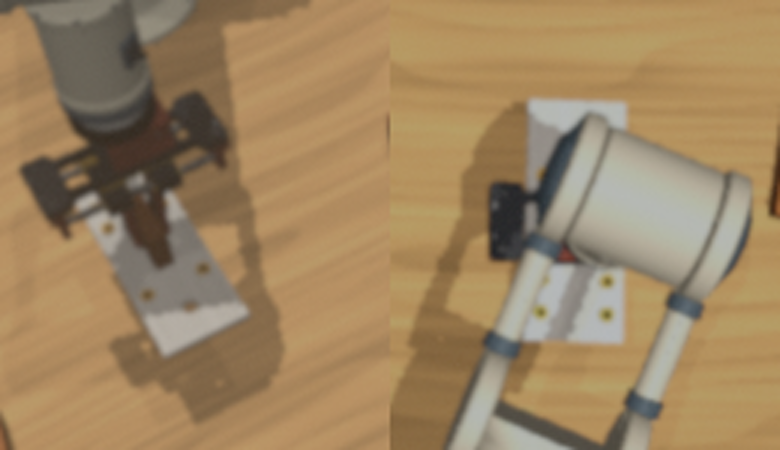

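Request:
{"name": "servo_tool", "arguments": {"deltas": [255, 0.3, -1, 0, 1, 255, 1.1, -4, 0, 3, 255, 2.2, -8, 0, 6, 255, 3.3, -12, 0, 8, 255, 4.5, -16, 0, 10, 255, 5.6, -20, 0, 12, 255, 6.8, -24, 0, 14, 255, 7.9, -28, 0, 16, 255, 8.8, -31, 0, 17.5, 255, 9.3, -33, 0, 18, 255, 9.5, -33.3, 0, 18, 255, 9.5, -33.3, 0, 18]}}

```text
time: 5.6
tcp_pos: [0.5943, 0.1657, 0.141]
tcp_rot: [-3.097, 0.526, 0.011]
ft_force: [0.2, -0.1, -4.6]
width: 0.226
```

Request:
{"name": "servo_tool", "arguments": {"deltas": [255, 0, 0, 0, 0]}}

```text
time: 5.7
tcp_pos: [0.5941, 0.1647, 0.1405]
tcp_rot: [3.097, -0.526, -0.012]
ft_force: [-1.2, -1.0, -4.5]
width: 0.226
```

```bash
python3 go.py j .021 0 .08 -19.3;python3 - <<'E'
from rig import viewer;import cv2,pickle
d={n:viewer.snapshot(n) for n in('scene','top')};pickle.dump(d,open('s4.pkl','wb'))
import numpy as np
a=d['scene']['frame'][:,:,::-1][90:240,240:390];b=d['top']['frame'][:,:,::-1][150:300,205:335]
cv2.imwrite('pics/l4.png',cv2.resize(np.hstack([a,b]),None,fx=2.8,fy=2.8,interpolation=cv2.INTER_CUBIC))
E
python3 go.py
```

```text
t 5.7 tcp [0.5941 0.1647 0.1405] yaw -19.297384978053838 zaxis [-0.0078  0.0009 -1.    ] F [-1.2418 -1.0185 -4.511 ] w 0.22641836544371763 jig xy mm [20.7349 -0.4437]
delta cm [ 0.0727 -0.0548  6.052 ] turn 0.0026150219461555935
t 5.8 tcp [0.594  0.1645 0.1405] yaw -19.33800473375405 zaxis [-0.0079  0.0012 -1.    ] F [ 0.7485  0.0216 -4.4273] w 0.22464400652391922 jig xy mm [20.7298 -0.6557]
```

View pics/l4.png

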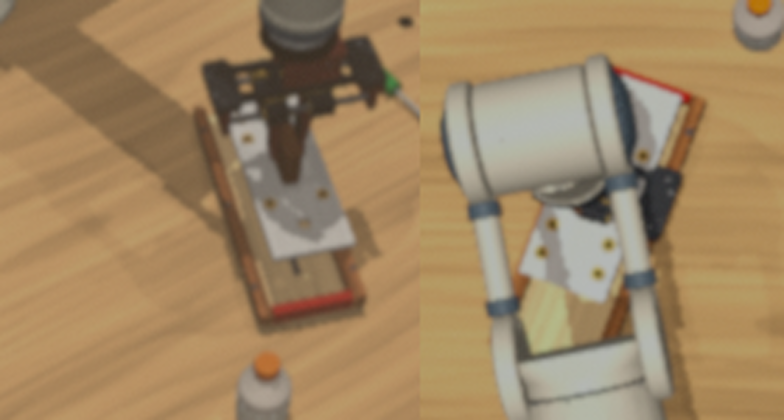

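The plate is level and parallel to the channel, just above it. The plate's +x end is at scene-crop (300,250), and the red stop is at (312,303). Lowering to just above the fences.

Request:
{"name": "servo_tool", "arguments": {"deltas": [255, 0, -0.1, 1.5, 0, 255, 0, -0.1, 3.5, 0, 255, 0, -0.1, 5.5, 0, 255, 0, -0.1, 6.8, 0, 255, 0, -0.1, 7.4, 0, 255, 0, -0.1, 7.4, 0, 255, 0, -0.1, 7.4, 0]}}

```text
time: 6.5
tcp_pos: [0.5943, 0.1656, 0.0674]
tcp_rot: [-3.097, 0.528, 0.01]
ft_force: [1.0, -0.1, -4.1]
width: 0.224
```

```bash
python3 go.py j .021 0 .049 -19.3;python3 - <<'E'
from rig import viewer;import cv2,pickle
d={n:viewer.snapshot(n) for n in('scene','top')};pickle.dump(d,open('s5.pkl','wb'))
import numpy as np
a=d['scene']['frame'][:,:,::-1][120:220,290:390];b=d['top']['frame'][:,:,::-1][170:290,225:315]
cv2.imwrite('pics/l5a.png',cv2.resize(a,None,fx=6,fy=6,interpolation=cv2.INTER_CUBIC))
cv2.imwrite('pics/l5b.png',cv2.resize(b,None,fx=5,fy=5,interpolation=cv2.INTER_CUBIC))
E
python3 go.py
```

```text
t 6.5 tcp [0.5943 0.1656 0.0674] yaw -19.340479134434357 zaxis [-0.0065  0.0015 -1.    ] F [ 0.9743 -0.1135 -4.1101] w 0.22360262753642343 jig xy mm [20.5916  0.4077]
delta cm [0.0531 0.0393 1.8429] turn -0.04047913443434936
t 6.6 tcp [0.5946 0.1657 0.068 ] yaw -19.33737902115558 zaxis [-0.0055  0.0017 -1.    ] F [ 0.2825 -0.3358 -4.5193] w 0.2225759387819448 jig xy mm [20.8392  0.6377]
```

View pics/l5a.png

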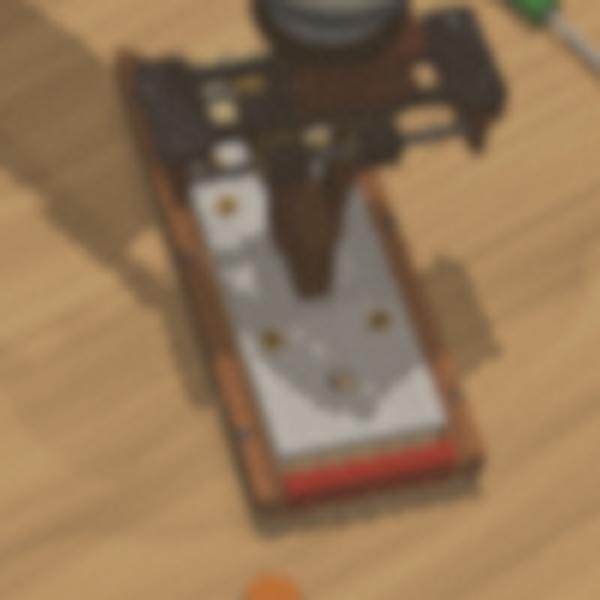

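View pics/l5b.png

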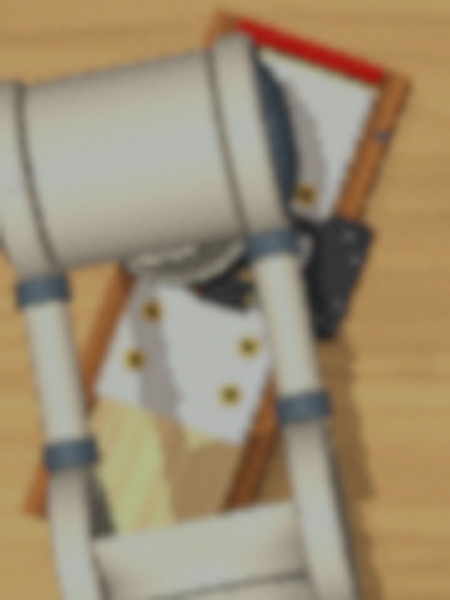

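The plate fits between the fences. In the scene crop, its +x end at (365,445) is a few mm short of the red stop at (370,470). I'll back off 3 mm and lower gently.

Request:
{"name": "servo_tool", "arguments": {"deltas": [255, -0.2, 0, 0.2, 0, 255, -0.3, 0, 0.5, 0, 255, -0.3, 0, 0.8, 0, 255, -0.3, 0, 1.0, 0, 255, -0.3, 0, 1.1, 0, 255, -0.3, 0, 1.2, 0, 255, -0.3, 0, 1.2, 0]}}

```text
time: 7.3
tcp_pos: [0.5916, 0.1667, 0.0558]
tcp_rot: [-3.096, 0.528, 0.009]
ft_force: [0.1, 0.5, -3.4]
width: 0.226
```

```bash
python3 go.py j .018 0 .049 -19.3
```

```text
t 7.3 tcp [0.5916 0.1667 0.0558] yaw -19.339047981204498 zaxis [-0.0058  0.0016 -1.    ] F [ 0.105   0.5149 -3.4489] w 0.22608658236118173 jig xy mm [17.7186  0.5935]
delta cm [0.0323 0.0591 0.6817] turn -0.03904798120450437
```

Request:
{"name": "servo_tool", "arguments": {"deltas": [255, 0, 0, 0.1, 0, 255, 0, 0, 0.2, 0, 255, 0, 0, 0.3, 0, 255, 0, 0, 0.3, 0]}}

```text
time: 7.7
tcp_pos: [0.5917, 0.1667, 0.0531]
tcp_rot: [-3.096, 0.528, 0.009]
ft_force: [-1.8, 0.2, -2.0]
width: 0.227
```

```bash
python3 go.py j .018 0 .049 -19.3
```

```text
t 7.7 tcp [0.5917 0.1667 0.0531] yaw -19.3386600203675 zaxis [-0.0055  0.0017 -1.    ] F [-1.8399  0.1621 -2.0073] w 0.22662969146861575 jig xy mm [17.7607  0.6164]
delta cm [0.0263 0.0615 0.4093] turn -0.0386600203675016
```

Request:
{"name": "servo_tool", "arguments": {"deltas": [255, 0, 0.03, 0.1, 0, 255, 0, 0.05, 0.2, 0, 255, 0, 0.05, 0.2, 0]}}

```text
time: 8.0
tcp_pos: [0.5917, 0.1667, 0.0529]
tcp_rot: [-3.095, 0.527, 0.007]
ft_force: [-5.0, 0.3, 4.7]
width: 0.227
```

```bash
python3 go.py j .018 0 .049 -19.3
```

```text
t 8.0 tcp [0.5917 0.1667 0.0529] yaw -19.322243364513326 zaxis [-0.0042  0.0026 -1.    ] F [-5.0245  0.2913  4.7087] w 0.22710302669301 jig xy mm [17.7566  0.6279]
delta cm [0.0263 0.0632 0.3941] turn -0.0222433645133151
```

Contact came about 4 mm higher than expected, with some -x force, so I'll look.

```bash
python3 - <<'E'
from rig import viewer;import cv2,pickle
d={n:viewer.snapshot(n) for n in('scene','top')};pickle.dump(d,open('s6.pkl','wb'))
import numpy as np
a=d['scene']['frame'][:,:,::-1][120:220,290:390];b=d['top']['frame'][:,:,::-1][170:290,225:315]
cv2.imwrite('pics/l6.png',np.hstack([cv2.resize(a,(480,480),interpolation=cv2.INTER_CUBIC),cv2.resize(b,(320,480),interpolation=cv2.INTER_CUBIC)[:480]]))
E
python3 go.py
```

```text
t 8.1 tcp [0.5916 0.1667 0.0529] yaw -19.318772756477834 zaxis [-0.0042  0.0025 -1.    ] F [-4.507   0.7629  5.2226] w 0.2262411529684381 jig xy mm [17.7282  0.6364]
```

View pics/l6.png

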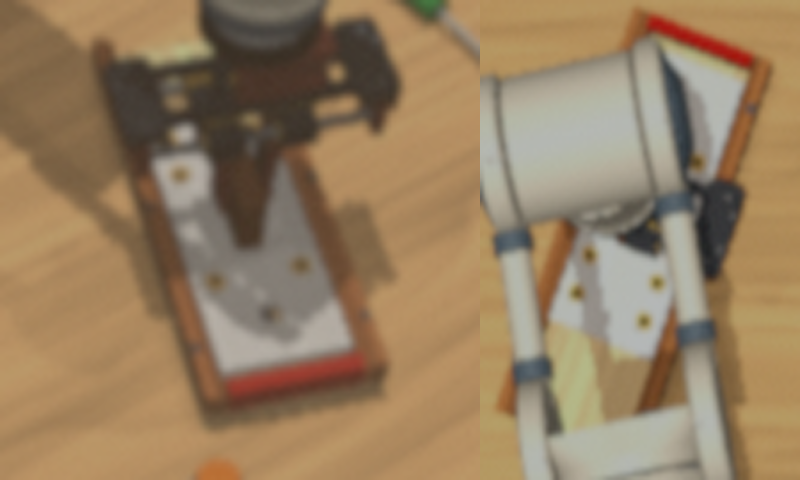

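Run:
```python
from rig import observe;import numpy as np
s=observe();a=np.radians(-19.3);R=np.array([[np.cos(a),np.sin(a),0],[-np.sin(a),np.cos(a),0],[0,0,1]])
np.set_printoptions(precision=3,suppress=True)
print(R@s['ft_force'],R@s['torque'])
import cv2,pickle
d=pickle.load(open('s6.pkl','rb'))
b=d['top']['frame'][:,:,::-1]
cv2.imwrite('pics/z6a.png',cv2.resize(b[230:270,240:290],None,fx=12,fy=12,interpolation=cv2.INTER_CUBIC))
cv2.imwrite('pics/z6b.png',cv2.resize(b[165:215,260:310],None,fx=12,fy=12,interpolation=cv2.INTER_CUBIC))
```

```text
[-4.506 -0.77   5.223] [-0.252  0.638 -0.059]
```

View pics/z6a.png

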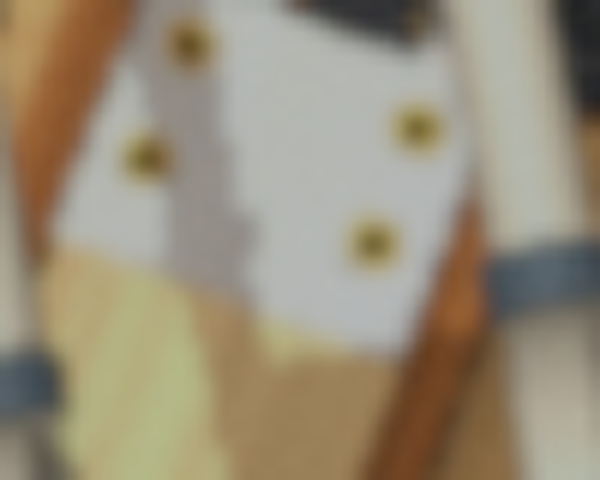

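View pics/z6b.png

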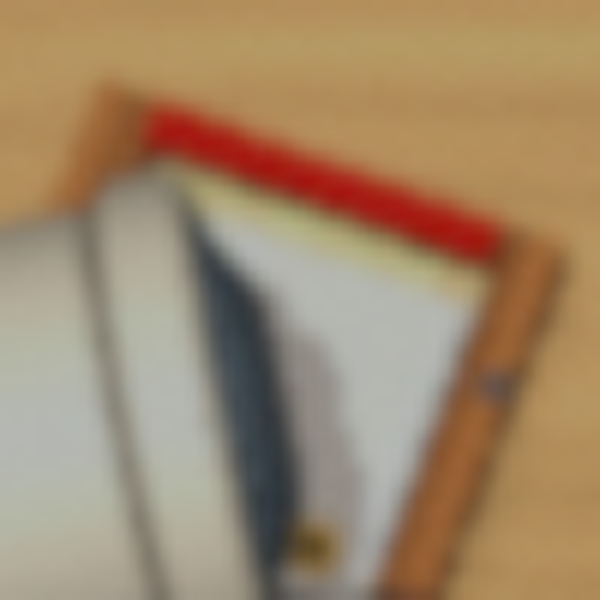

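Run:
```python
import pickle; from h import *
np.set_printoptions(precision=1,suppress=True)
d=pickle.load(open('s6.pkl','rb'));c=d['top']
JO=np.array([.5747,.172]);a=np.radians(-19.3);J=np.array([[np.cos(a),-np.sin(a)],[np.sin(a),np.cos(a)]])
tj=lambda P:(P[:,:2]-JO)@J*1000
A=lambda q:(np.array(q)+.5)/12-.5+np.array([240,230]);B=lambda q:(np.array(q)+.5)/12-.5+np.array([260,165])
print('tail L,R',tj(onplane(c,A([(50,238),(402,353)]),.034)).tolist())
print('screws',tj(onplane(c,A([(190,45),(147,160),(418,128),(373,243)]),.034)).tolist())
print('nose R',tj(onplane(c,B([(480,297)]),.036)).tolist())
print('stop top inner R, outer',tj(onplane(c,B([(500,258),(505,230)]),.039)).tolist())
# triangulate nose R
o1,d1=ray(c,B([(480,297)]));o2,d2=ray(d['scene'],[( (355.5)/4.8-.5+290,(348.5)/4.8-.5+120)])
d1=d1[0];d2=d2[0];s=np.linalg.lstsq(np.c_[d1,-d2],o2-o1,rcond=None)[0];print('nose tri',(o1+d1*s[0])*1000,(o2+d2*s[1])*1000)
# channel midline from screws of fences in s0 done: slot pts
c0=pickle.load(open('s0.pkl','rb'))['top']
Z=lambda q:(np.array(q)+.5)/4-.5+np.array([225,165])
print('slot',tj(onplane(c0,Z([(225,130),(198,200)]),.018)).tolist())
# fence inner-top edge profile at mid stations: blue/red ratio profile across
f=cv2.GaussianBlur(c0['frame'],(0,0),.5).astype(float)
for X in(-100,-60,-20,20,110):
    ys=np.arange(-75,76,3.);P=np.c_[(JO+(np.c_[np.full_like(ys,X),ys]/1000)@J.T),np.full_like(ys,.018)]
    uv=proj(c0,P).astype(np.float32);v=[cv2.remap(f[...,k].astype(np.float32),uv[:,0],uv[:,1],1).ravel() for k in(0,2)]
    print(X,(v[0]).astype(int).tolist())
```

```text
tail L,R [[-83.38353284086556, 44.56959545121561], [-79.57761960179607, -46.46967695668211]]
screws [[-27.374329200739517, 29.525432807388587], [-57.355244190855394, 29.170764787311086], [-26.99751585212276, -30.483423412955727], [-57.06109868185939, -30.21672706951765]]
nose R [[140.55911286986105, -46.788103398547364]]
stop top inner R, outer [[151.02047143803185, -48.3240815813235], [158.0693554687311, -47.006262585691324]]
nose tri [688.6  80.4  54.5] [738.5 151.9  67.3]
slot [[101.48185942777852, -0.3939641353227677], [44.88284790989655, -0.3483191795808998]]
-100 [179, 176, 171, 155, 136, 136, 146, 147, 139, 139, 154, 170, 178, 179, 179, 179, 180, 180, 179, 180, 179, 179, 179, 180, 179, 179, 179, 179, 179, 180, 180, 179, 179, 179, 179, 180, 180, 179, 178, 172, 154, 135, 130, 135, 144, 153, 160, 170, 177, 180, 180]
-60 [178, 176, 170, 156, 135, 135, 144, 145, 139, 140, 154, 170, 178, 179, 179, 179, 179, 180, 179, 179, 179, 179, 179, 179, 179, 179, 179, 179, 179, 179, 180, 180, 179, 180, 180, 181, 180, 180, 179, 171, 152, 134, 131, 136, 142, 149, 157, 167, 176, 180, 180]
-20 [177, 176, 173, 163, 141, 133, 142, 145, 139, 141, 156, 171, 178, 180, 180, 180, 180, 180, 180, 180, 179, 179, 180, 180, 180, 180, 180, 179, 179, 180, 180, 179, 179, 180, 180, 180, 180, 180, 179, 173, 154, 138, 135, 137, 142, 148, 157, 167, 176, 179, 179]
20 [178, 175, 170, 158, 140, 135, 144, 147, 142, 141, 155, 170, 178, 179, 180, 180, 180, 180, 180, 180, 179, 180, 180, 180, 180, 180, 180, 180, 180, 180, 180, 180, 180, 180, 180, 180, 180, 180, 179, 174, 157, 139, 136, 139, 142, 148, 155, 162, 168, 171, 173]
110 [177, 173, 169, 159, 143, 139, 146, 148, 143, 140, 152, 169, 177, 180, 180, 180, 180, 180, 179, 180, 180, 180, 180, 179, 179, 178, 179, 180, 180, 180, 180, 180, 180, 180, 179, 179, 180, 180, 179, 172, 156, 135, 132, 136, 143, 152, 161, 169, 176, 180, 180]
```

Run:
```python
import pickle; from h import *
np.set_printoptions(precision=1,suppress=True)
d=pickle.load(open('s6.pkl','rb'));c=d['top'];b=d['scene']['frame'][:,:,::-1]
cv2.imwrite('pics/z6c.png',cv2.resize(b[170:210,325:375],None,fx=12,fy=12,interpolation=cv2.INTER_CUBIC))
B=lambda q:(np.array(q)+.5)/12-.5+np.array([260,165])
o1,d1=ray(c,B([(480,297)]));d1=d1[0]
for q in((217,379),(215,374),(219,383)):
    o2,d2=ray(d['scene'],[( (q[0]+.5)/4.8-.5+290,(q[1]+.5)/4.8-.5+120)]);d2=d2[0]
    s=np.linalg.lstsq(np.c_[d1,-d2],o2-o1,rcond=None)[0];print('nose tri',(o1+d1*s[0])*1000,(o2+d2*s[1])*1000)
```

```text
nose tri [692.9  81.7  30.3] [692.  80.  30.]
nose tri [692.   81.4  35.6] [690.7  79.   35.2]
nose tri [693.7  81.9  26. ] [693.2  81.   25.8]
```

View pics/z6c.png

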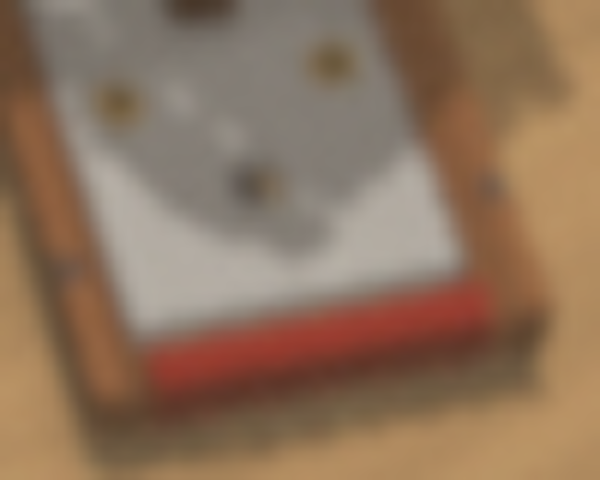

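The plate lies within 0.5 mm of the channel's midline and is seated between the fences, about 9 mm short of the stop, so this contact is the pin. I'll press gently so that the tail tilts down while still held.

Request:
{"name": "servo_tool", "arguments": {"deltas": [255, 0, 0, 0.1, 0, 255, 0, 0, 0.2, 0, 255, 0, 0, 0.25, 0, 255, 0, 0, 0.25, 0]}}

```text
time: 8.5
tcp_pos: [0.5918, 0.1668, 0.0528]
tcp_rot: [-3.095, 0.527, 0.005]
ft_force: [-7.4, 0.1, 9.2]
width: 0.225
```

```bash
cat >> go.py <<'E'
Rj=np.block([[J.T,np.zeros((2,1))],[np.zeros((1,2)),np.ones((1,1))]])
print('jig F',Rj@s['ft_force'],'T',Rj@s['torque'],'pitch(jig)',Rj@M[:,2])
E
python3 go.py
```

```text
t 8.5 tcp [0.5918 0.1668 0.0528] yaw -19.31867185134384 zaxis [-0.0027  0.0028 -1.    ] F [-7.4292  0.098   9.209 ] w 0.22530980176398616 jig xy mm [17.8855  0.7953]
jig F [-7.0441 -2.363   9.209 ] T [-0.5916  0.9353 -0.1402] pitch(jig) [-0.0035  0.0018 -1.    ]
```

Run:
```python
import pickle; from h import *
np.set_printoptions(precision=1,suppress=True)
d=pickle.load(open('s6.pkl','rb'));c=d['top'];sc=d['scene']
JO=np.array([.5747,.172]);a=np.radians(-19.3);J=np.array([[np.cos(a),-np.sin(a)],[np.sin(a),np.cos(a)]])
tj=lambda P:(P[:,:2]-JO)@J*1000
C=lambda q:(np.array(q)+.5)/12-.5+np.array([325,170]);B=lambda q:(np.array(q)+.5)/12-.5+np.array([260,165])
for z in(.024,.028,.032,.036,.040):
    print(z,'scene',tj(onplane(sc,C([(138,338),(465,272)]),z)).tolist(),'top',tj(onplane(c,B([(480,297)]),z)).tolist())
# reference with same method: stop's top inner edge (z=.039), scene (150,352)-(490,285), top
print('stop scene',tj(onplane(sc,C([(150,352),(485,287)]),.039)).tolist(),'top',tj(onplane(c,B([(500,258),(150,150)]),.039)).tolist())
# screws in scene: (117,103),(331,63) ; hole (258,185)
for z in(.028,.032,.036,.04): print(z,'screws/hole',tj(onplane(sc,C([(117,103),(331,63),(258,185)]),z)).tolist())
p=B([(312,545)]); 
for z in(.028,.032,.036,.04): print(z,'top screw -y',tj(onplane(c,p,z)).tolist())
```

```text
0.024 scene [[135.35022739639035, -42.100047474726644], [135.5025064308449, 48.04372818219954]] top [[142.36340876906453, -45.46419021493675]]
0.028 scene [[137.74512820791512, -43.01160344481951], [137.89679430908984, 46.76933749713061]] top [[141.76197680266336, -45.90549460947363]]
0.032 scene [[140.14002901943962, -43.92315941491228], [140.29108218733475, 45.49494681206174]] top [[141.16054483626223, -46.34679900401049]]
0.036 scene [[142.5349298309644, -44.83471538500515], [142.68537006557955, 44.220556126992776]] top [[140.55911286986105, -46.788103398547364]]
0.04 scene [[144.92983064248912, -45.74627135509795], [145.07965794382443, 42.94616544192396]] top [[139.95768090345993, -47.22940779308424]]
stop scene [[149.19099436361944, -43.6477075188464], [150.1705991542767, 46.91984573379721]] top [[151.02047143803185, -48.3240815813235], [146.64640753035536, 43.25764855976028]]
0.028 screws/hole [[63.640191914846255, -28.30781362054715], [64.29395199708082, 32.040044291826085], [98.38332478009794, 1.296961216396651]]
0.032 screws/hole [[66.33457548023951, -29.278792507508363], [66.98569350002073, 30.82517959129098], [100.93729976235232, 0.20633956419825386]]
0.036 screws/hole [[69.02895904563297, -30.249771394469555], [69.6774350029606, 29.61031489075593], [103.4912747446067, -0.8842820880001468]]
0.04 screws/hole [[71.72334261102623, -31.220750281430767], [72.36917650590036, 28.395450190220945], [106.04524972686119, -1.9749037401985583]]
0.028 top screw -y [[68.86364014386935, -28.70700417107631]]
0.032 top screw -y [[68.45955966212624, -29.194868580250816]]
0.036 top screw -y [[68.05547918038302, -29.682732989425368]]
0.04 top screw -y [[67.65139869863991, -30.170597398599877]]
```

Request:
{"name": "servo_tool", "arguments": {"deltas": [255, -0.1, 0, 0.2, 0, 255, -0.2, 0, 0.25, 0, 255, -0.3, 0, 0.25, 0, 255, -0.3, 0, 0.25, 0]}}

```text
time: 8.9
tcp_pos: [0.5906, 0.1673, 0.0518]
tcp_rot: [-3.094, 0.528, -0.002]
ft_force: [2.6, -3.0, 4.2]
width: 0.227
```

```bash
python3 go.py
```

```text
t 8.9 tcp [0.5906 0.1673 0.0518] yaw -19.356559772052506 zaxis [ 0.0018  0.0023 -1.    ] F [ 2.6224 -2.9967  4.182 ] w 0.2268375342972346 jig xy mm [16.605   0.7963]
jig F [ 3.4655 -1.9615  4.182 ] T [-0.3674 -0.7623 -0.1013] pitch(jig) [ 0.0009  0.0028 -1.    ]
```

Moment analysis puts the contact ahead of the tool and near the midline, which fits the pin. I'll keep going the same way.

Request:
{"name": "servo_tool", "arguments": {"deltas": [255, -0.05, 0.03, 0.2, 0, 255, -0.1, 0.05, 0.3, 0, 255, -0.1, 0.05, 0.35, 0, 255, -0.15, 0.05, 0.35, 0]}}

```text
time: 9.3
tcp_pos: [0.5895, 0.1676, 0.0502]
tcp_rot: [-3.093, 0.527, -0.005]
ft_force: [-1.8, -2.0, 8.9]
width: 0.226
```

```bash
python3 go.py
```

```text
t 9.3 tcp [0.5895 0.1676 0.0502] yaw -19.348521089697012 zaxis [ 0.0037  0.003  -1.    ] F [-1.822  -2.01    8.8785] w 0.22569837676713617 jig xy mm [15.4586  0.7677]
jig F [-1.0553 -2.4992  8.8785] T [-0.4232 -0.1008 -0.0316] pitch(jig) [ 0.0024  0.0041 -1.    ]
```

```bash
python3 - <<'E'
from rig import viewer;import cv2,pickle
d={n:viewer.snapshot(n) for n in('scene','top')};pickle.dump(d,open('s7.pkl','wb'))
import numpy as np
a=d['scene']['frame'][:,:,::-1][110:210,290:390];b=d['top']['frame'][:,:,::-1][170:290,225:315]
cv2.imwrite('pics/l7.png',np.hstack([cv2.resize(a,(480,480),interpolation=cv2.INTER_CUBIC),cv2.resize(b[60:100],None,fx=3.5,fy=12,interpolation=cv2.INTER_CUBIC)]))
cv2.imwrite('pics/z7a.png',cv2.resize(d['top']['frame'][:,:,::-1][230:270,240:290],None,fx=12,fy=12,interpolation=cv2.INTER_CUBIC))
E
python3 go.py
```

```text
t 9.4 tcp [0.5896 0.1676 0.0502] yaw -19.34641586768564 zaxis [ 0.0037  0.0031 -1.    ] F [-2.0155 -1.5913 10.382 ] w 0.22785989143076718 jig xy mm [15.4707  0.8054]
jig F [-1.3763 -2.168  10.382 ] T [-0.4637  0.1048 -0.0727] pitch(jig) [ 0.0025  0.0041 -1.    ]
```

View pics/l7.png

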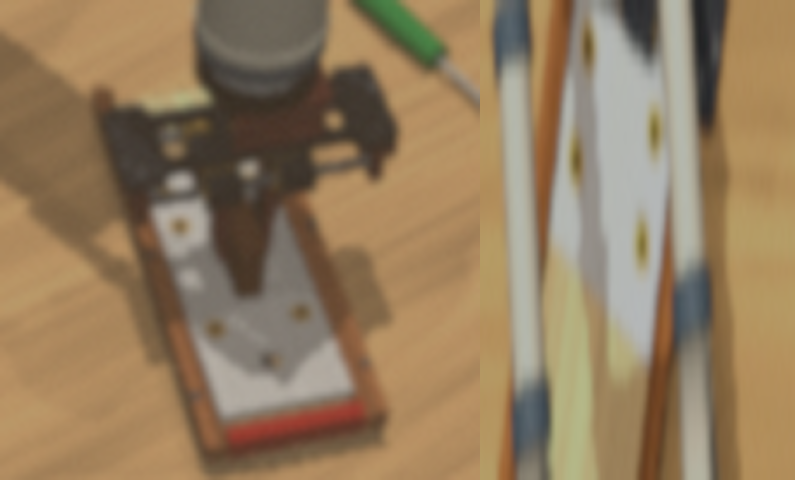

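View pics/z7a.png

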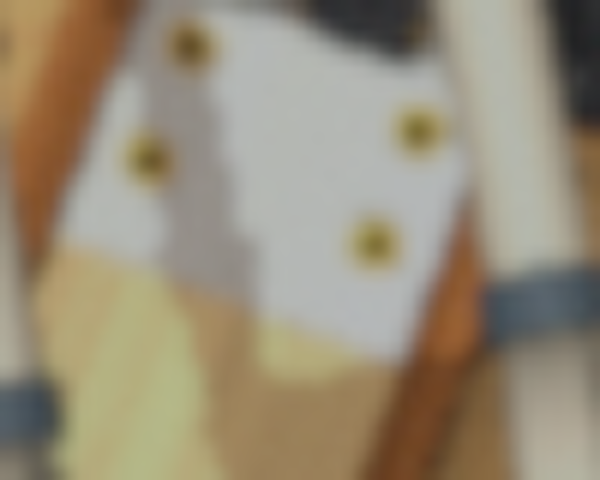

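The tool moved 2.3 mm back while the plate stayed put, so the plate has tilted about 0.05 rad onto the pin, with its tail down. I'll relax and release.

Request:
{"name": "servo_tool", "arguments": {"deltas": [255, 0, 0, 0, 0, 255, 0, 0, -0.02, 0]}}

```text
time: 9.6
tcp_pos: [0.5895, 0.1676, 0.0503]
tcp_rot: [-3.093, 0.527, -0.005]
ft_force: [-0.7, -1.7, 2.8]
width: 0.229
```

```bash
python3 go.py
```

```text
t 9.6 tcp [0.5895 0.1676 0.0503] yaw -19.349612933108805 zaxis [ 0.0036  0.0031 -1.    ] F [-0.6948 -1.6987  2.8194] w 0.22872585188385397 jig xy mm [15.434   0.7761]
jig F [-0.0943 -1.8329  2.8194] T [-0.2426 -0.1749 -0.0659] pitch(jig) [ 0.0023  0.0041 -1.    ]
```

Request:
{"name": "servo_tool", "arguments": {"deltas": [220, 0, 0, 0, 0, 205, 0, 0, 0, 0, 200, 0, 0, 0, 0, 196, 0, 0, 0, 0, 193, 0, 0, 0, 0, 190, 0, 0, 0, 0]}}

```text
time: 10.2
tcp_pos: [0.589, 0.1678, 0.0495]
tcp_rot: [-3.093, 0.527, -0.002]
ft_force: [-0.6, 0.4, 0.9]
width: 0.254
```

```bash
python3 go.py
```

```text
t 10.2 tcp [0.589  0.1678 0.0495] yaw -19.33440104083025 zaxis [ 0.0022  0.0033 -1.    ] F [-0.6208  0.4002  0.9008] w 0.25424582541030677 jig xy mm [14.923   0.7964]
jig F [-0.7182  0.1725  0.9008] T [ 0.0909  0.0398 -0.0292] pitch(jig) [ 0.001   0.0038 -1.    ]
```

Request:
{"name": "servo_tool", "arguments": {"deltas": [150, 0, 0, 0, 0, 130, 0, 0, 0, 0, 130, 0, 0, -1, 0, 130, 0, 0, -3, 0, 130, 0, 0, -6, 0, 130, 0, 0, -9, 0, 130, 0, 0, -12, 0, 130, -3, 0, -14, 0, 130, -6, 0, -14, 0, 130, -6, 0, -14, 0]}}

```text
time: 11.2
tcp_pos: [0.5306, 0.1885, 0.1921]
tcp_rot: [-3.092, 0.524, -0.006]
ft_force: [0.5, -0.5, -0.3]
width: 0.487
```

```bash
python3 - <<'E'
from rig import viewer;import cv2,pickle
d={n:viewer.snapshot(n) for n in('scene','top')};pickle.dump(d,open('s8.pkl','wb'))
import numpy as np
a=d['scene']['frame'][:,:,::-1][110:210,290:390];b=d['top']['frame'][:,:,::-1][165:295,230:320]
cv2.imwrite('pics/l8a.png',cv2.resize(a,(600,600),interpolation=cv2.INTER_CUBIC))
cv2.imwrite('pics/l8b.png',cv2.resize(b,None,fx=4.5,fy=4.5,interpolation=cv2.INTER_CUBIC))
E
python3 go.py
```

```text
t 11.3 tcp [0.5322 0.1873 0.1904] yaw -19.295137193514286 zaxis [ 0.0039  0.0035 -1.    ] F [ 0.2358  0.1807 -0.308 ] w 0.49532360714961493 jig xy mm [-45.1507   0.4317]
jig F [ 0.1628  0.2485 -0.308 ] T [0.0387 0.0252 0.0375] pitch(jig) [ 0.0025  0.0045 -1.    ]
```

View pics/l8a.png

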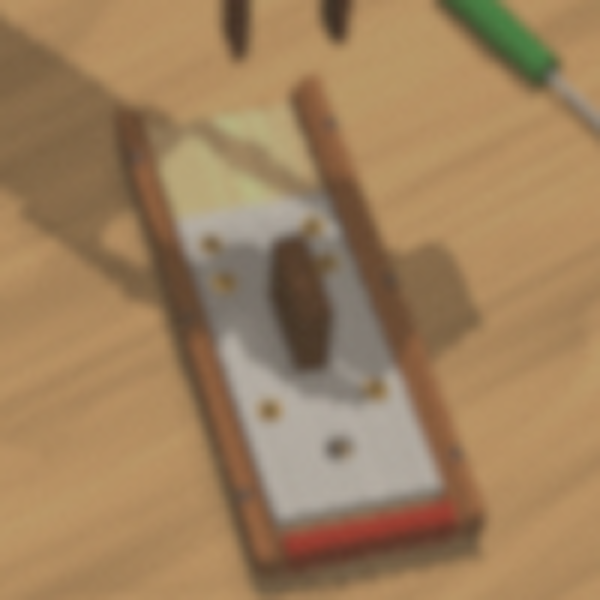

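View pics/l8b.png

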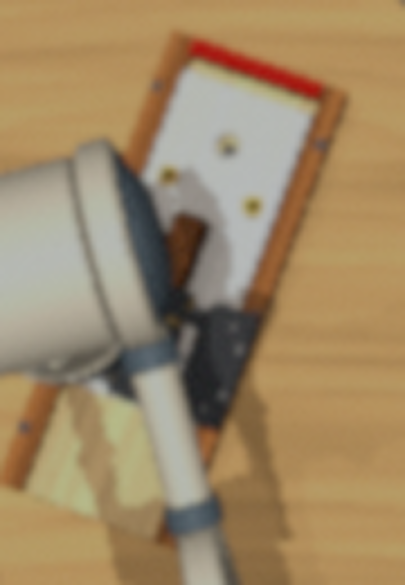

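The plate lies in the channel, leaning on the pin. In the top crop its hole is at (228,145) and shows the board and the slot's end, so it is still beyond the pin. A quick check of the hole's position.

```bash
python3 - <<'E'
import pickle; from h import *
d=pickle.load(open('s8.pkl','rb'))
JO=np.array([.5747,.172]);a=np.radians(-19.3);J=np.array([[np.cos(a),-np.sin(a)],[np.sin(a),np.cos(a)]])
tj=lambda P:((P[:,:2]-JO)@J*1000).round(1).tolist()
t=lambda q:(np.array(q)+.5)/4.5-.5+np.array([230,165]); s=lambda q:(np.array(q)+.5)/6-.5+np.array([290,110])
print('hole top',tj(onplane(d['top'],t([(228,146)]),.034)),'scene',tj(onplane(d['scene'],s([(341,447)]),.034)))
print('tail screws scene z.026',tj(onplane(d['scene'],s([(210,243),(312,227),(222,283),(330,263)]),.026)),'front z.032',tj(onplane(d['scene'],s([(269,409),(376,389)]),.033)))
print('tail edge scene z.024',tj(onplane(d['scene'],s([(180,217),(325,193)]),.024)))
print('front screws top',tj(onplane(d['top'],t([(168,176),(252,206)]),.033)))
E
python3 go.py j .0155 .0008 .10 -19.3
```

```text
hole top [[99.1, -0.9]] scene [[99.2, 1.8]]
tail screws scene z.026 [[-59.1, -28.9], [-57.0, 31.1], [-29.3, -29.6], [-29.1, 33.7]] front z.032 [[65.7, -28.7], [66.3, 31.4]]
tail edge scene z.024 [[-83.4, -40.3], [-81.4, 46.2]]
front screws top [[66.8, 29.4], [67.2, -30.0]]
t 11.3 tcp [0.5322 0.1873 0.1904] yaw -19.295137193514286 zaxis [ 0.0039  0.0035 -1.    ] F [ 0.2358  0.1807 -0.308 ] w 0.49532360714961493 jig xy mm [-45.1507   0.4317]
delta cm [6.0425 0.0047 9.0521] turn 0.004862806485704141
jig F [ 0.1628  0.2485 -0.308 ] T [0.0387 0.0252 0.0375] pitch(jig) [ 0.0025  0.0045 -1.    ]
```

The hole is at jig x = 99 mm in both views (needs more than 85), so the first stage is met. Regripping to drag it back.

Request:
{"name": "servo_tool", "arguments": {"deltas": [130, 2, 0, 0, 0, 130, 4, 0, 1, 0, 130, 6, 0, 3, 0, 130, 6, 0, 6, 0, 130, 6, 0, 9, 0, 130, 6, 0, 11, 0, 130, 6, 0, 12, 0, 130, 6, 0, 12, 0]}}

```text
time: 12.1
tcp_pos: [0.5888, 0.1673, 0.0683]
tcp_rot: [-3.095, 0.527, 0.0]
ft_force: [-0.0, -0.3, 0.6]
width: 0.489
```

```bash
python3 go.py j .015 .0007 .051 -19.3
```

```text
t 12.1 tcp [0.5888 0.1673 0.0683] yaw -19.32707426810381 zaxis [ 0.0002  0.0025 -1.    ] F [-0.0218 -0.3079  0.561 ] w 0.4892107745251359 jig xy mm [14.8687  0.1891]
delta cm [ 0.0142 -0.047   1.7254] turn -0.02707426810380298
jig F [ 0.0812 -0.2978  0.561 ] T [ 0.0442  0.0116 -0.0204] pitch(jig) [-0.0006  0.0024 -1.    ]
```

Request:
{"name": "servo_tool", "arguments": {"deltas": [130, 0, -0.05, 0.6, 0, 130, 0, -0.05, 1.2, 0, 130, 0, -0.05, 1.6, 0, 130, 0, -0.05, 1.7, 0, 255, 0, -0.05, 1.7, 0, 255, 0, -0.05, 1.7, 0, 255, 0, -0.05, 1.7, 0, 255, 0, -0.05, 1.7, 0, 255, 0, -0.05, 1.7, 0]}}

```text
time: 13.0
tcp_pos: [0.5891, 0.1678, 0.0517]
tcp_rot: [-3.094, 0.527, -0.0]
ft_force: [-0.7, 0.4, 2.2]
width: 0.228
```

```bash
python3 go.py
```

```text
t 13.0 tcp [0.5891 0.1678 0.0517] yaw -19.332808168635616 zaxis [ 0.0008  0.0026 -1.    ] F [-0.6729  0.401   2.2461] w 0.22796987363112226 jig xy mm [15.0014  0.8209]
jig F [-0.7676  0.1561  2.2461] T [-0.0402  0.0238 -0.1092] pitch(jig) [-0.0001  0.0027 -1.    ]
```

Request:
{"name": "servo_tool", "arguments": {"deltas": [255, -0.2, 0, 0, 0, 255, -0.5, 0, 0, 0, 255, -0.8, 0, 0.02, 0, 255, -1.1, 0, 0.03, 0, 255, -1.4, 0, 0.04, 0, 255, -1.7, 0, 0.05, 0, 255, -2.0, 0, 0.06, 0, 255, -2.2, 0, 0.07, 0, 255, -2.4, 0, 0.08, 0, 255, -2.4, 0, 0.08, 0]}}

```text
time: 14.0
tcp_pos: [0.5661, 0.176, 0.0509]
tcp_rot: [-3.094, 0.527, 0.0]
ft_force: [0.9, -0.1, 1.7]
width: 0.224
```

```bash
python3 go.py
```

```text
t 14.0 tcp [0.5661 0.176  0.0509] yaw -19.31948531937201 zaxis [ 0.0003  0.0028 -1.    ] F [ 0.8824 -0.1185  1.6741] w 0.22449281941671037 jig xy mm [-9.3966  0.9069]
jig F [0.8719 0.1798 1.6741] T [-0.0079  0.2199  0.0851] pitch(jig) [-0.0006  0.0028 -1.    ]
```

Request:
{"name": "servo_tool", "arguments": {"deltas": [255, -0.1, 0, 0.1, 0, 255, -0.2, 0, 0.12, 0, 255, -0.3, 0, 0.12, 0, 255, -0.4, 0, 0.12, 0, 255, -0.5, 0, 0.12, 0, 255, -0.6, 0, 0.12, 0, 255, -0.6, 0, 0.12, 0]}}

```text
time: 14.7
tcp_pos: [0.5612, 0.178, 0.0507]
tcp_rot: [-3.094, 0.527, -0.003]
ft_force: [3.4, -0.9, 4.6]
width: 0.225
```

```bash
python3 go.py
```

```text
t 14.7 tcp [0.5612 0.178  0.0507] yaw -19.324689595249822 zaxis [ 0.0025  0.0031 -1.    ] F [ 3.4144 -0.9469  4.573 ] w 0.22469222327735353 jig xy mm [-14.7433   1.2156]
jig F [3.5355 0.2349 4.573 ] T [-0.1326 -0.3423  0.0608] pitch(jig) [ 0.0014  0.0038 -1.    ]
```

Request:
{"name": "servo_tool", "arguments": {"deltas": [255, -0.1, 0.02, 0.12, 0, 255, -0.2, 0.03, 0.14, 0, 255, -0.3, 0.03, 0.14, 0, 255, -0.4, 0.03, 0.14, 0, 255, -0.4, 0.03, 0.14, 0]}}

```text
time: 15.2
tcp_pos: [0.5583, 0.1791, 0.0506]
tcp_rot: [-3.093, 0.527, -0.007]
ft_force: [4.0, -2.7, 5.5]
width: 0.227
```

```bash
python3 go.py
```

```text
t 15.2 tcp [0.5583 0.1791 0.0506] yaw -19.33090540652688 zaxis [ 0.0054  0.0035 -1.    ] F [ 3.9991 -2.7496  5.5105] w 0.2267548874601441 jig xy mm [-17.8336   1.3141]
jig F [ 4.6831 -1.2733  5.5105] T [-0.2144 -0.3843  0.0643] pitch(jig) [ 0.004   0.0051 -1.    ]
```

Request:
{"name": "servo_tool", "arguments": {"deltas": [255, -0.15, 0.02, 0.14, 0, 255, -0.25, 0.03, 0.16, 0, 255, -0.3, 0.03, 0.16, 0, 255, -0.3, 0.03, 0.16, 0]}}

```text
time: 15.6
tcp_pos: [0.5565, 0.1799, 0.0503]
tcp_rot: [-3.092, 0.527, -0.012]
ft_force: [3.7, -1.3, 5.1]
width: 0.226
```

```bash
python3 go.py
```

```text
t 15.6 tcp [0.5565 0.1799 0.0503] yaw -19.336464477400927 zaxis [ 0.0086  0.0039 -1.    ] F [ 3.7113 -1.2995  5.1293] w 0.22561208643836514 jig xy mm [-19.8276   1.4322]
jig F [3.9322 0.0001 5.1293] T [-0.1627 -0.3067  0.0852] pitch(jig) [ 0.0068  0.0065 -1.    ]
```

Request:
{"name": "servo_tool", "arguments": {"deltas": [255, -0.15, 0, 0.14, 0, 255, -0.25, 0, 0.16, 0, 255, -0.25, 0, 0.16, 0, 255, -0.25, 0, 0.16, 0]}}

```text
time: 16.0
tcp_pos: [0.5535, 0.1808, 0.048]
tcp_rot: [-3.092, 0.527, -0.01]
ft_force: [2.0, -0.4, -0.7]
width: 0.227
```

```bash
python3 go.py
```

```text
t 16.0 tcp [0.5535 0.1808 0.048 ] yaw -19.329469338554386 zaxis [ 0.007   0.0038 -1.    ] F [ 1.9696 -0.4006 -0.7078] w 0.22694209618136008 jig xy mm [-22.8906   1.3013]
jig F [ 1.9913  0.2729 -0.7078] T [-0.097   0.0444  0.0444] pitch(jig) [ 0.0053  0.0059 -1.    ]
```

The tool dropped 2.3 mm and unloaded, so the hole has reached the pin. Now pressing straight down, lightly.

Request:
{"name": "servo_tool", "arguments": {"deltas": [255, 0, 0, 0.1, 0, 255, 0, 0, 0.2, 0, 255, 0, 0, 0.2, 0]}}

```text
time: 16.3
tcp_pos: [0.5542, 0.1806, 0.0463]
tcp_rot: [-3.092, 0.527, -0.012]
ft_force: [5.8, -1.6, 1.5]
width: 0.225
```

```bash
python3 go.py
```

```text
t 16.3 tcp [0.5542 0.1806 0.0463] yaw -19.341136096448164 zaxis [ 0.0086  0.0036 -1.    ] F [ 5.8012 -1.6025  1.5161] w 0.22503073276440588 jig xy mm [-22.1977   1.3375]
jig F [6.0048 0.4049 1.5161] T [-0.1862 -0.4502  0.017 ] pitch(jig) [ 0.0069  0.0063 -1.    ]
```

Request:
{"name": "servo_tool", "arguments": {"deltas": [255, 0.08, 0, 0.05, 0, 255, 0.12, 0, 0.15, 0, 255, 0.12, 0, 0.2, 0, 255, 0.12, 0, 0.2, 0]}}

```text
time: 16.7
tcp_pos: [0.5543, 0.1807, 0.0461]
tcp_rot: [-3.092, 0.526, -0.009]
ft_force: [-6.8, 0.4, 12.2]
width: 0.228
```

```bash
python3 go.py
```

```text
t 16.7 tcp [0.5543 0.1807 0.0461] yaw -19.304071075766583 zaxis [ 0.0068  0.0041 -1.    ] F [-6.7605  0.3815 12.209 ] w 0.22819875009404506 jig xy mm [-22.138    1.5044]
jig F [-6.5067 -1.8744 12.209 ] T [-0.9849  1.016   0.0094] pitch(jig) [ 0.0051  0.0061 -1.    ]
```

Request:
{"name": "servo_tool", "arguments": {"deltas": [255, 0, 0, 0, 0, 255, 0, 0, 0, 0, 215, 0, 0, 0, 0, 203, 0, 0, 0, 0, 198, 0, 0, 0, 0, 194, 0, 0, 0, 0, 190, 0, 0, 0, 0, 180, 0, 0, 0, 0]}}

```text
time: 17.5
tcp_pos: [0.5539, 0.1809, 0.0453]
tcp_rot: [-3.092, 0.526, -0.007]
ft_force: [0.1, 0.1, 0.1]
width: 0.286
```

Request:
{"name": "servo_tool", "arguments": {"deltas": [150, 0, 0, 0, 0, 130, 0, 0, 0, 0, 130, 0, 0, -1, 0, 130, 0, 0, -3, 0, 130, 0, 0, -6, 0, 130, 0, 0, -9, 0, 130, -1, 0, -12, 0, 130, -4, 0, -14, 0, 130, -8, 0, -14, 0, 130, -8, 0, -14, 0]}}

```text
time: 18.5
tcp_pos: [0.4752, 0.2082, 0.1873]
tcp_rot: [-3.091, 0.521, -0.01]
ft_force: [1.0, 0.6, -0.5]
width: 0.493
```

```bash
python3 - <<'E'
from rig import viewer;import cv2,pickle
d={n:viewer.snapshot(n) for n in('scene','top')};pickle.dump(d,open('s9.pkl','wb'))
import numpy as np
a=d['scene']['frame'][:,:,::-1][110:210,290:390];b=d['top']['frame'][:,:,::-1][165:295,230:320]
cv2.imwrite('pics/l9a.png',cv2.resize(a,(600,600),interpolation=cv2.INTER_CUBIC))
cv2.imwrite('pics/l9b.png',cv2.resize(b,None,fx=4.5,fy=4.5,interpolation=cv2.INTER_CUBIC))
E
python3 go.py
```

```text
t 18.6 tcp [0.4775 0.207  0.1861] yaw -19.232161923796706 zaxis [ 0.0075  0.0047 -1.    ] F [ 0.3563 -0.3057  0.5469] w 0.49250285455206516 jig xy mm [-103.3153    0.9035]
jig F [ 0.4373 -0.1708  0.5469] T [ 0.0703  0.013  -0.0086] pitch(jig) [ 0.0056  0.0069 -1.    ]
```

View pics/l9a.png

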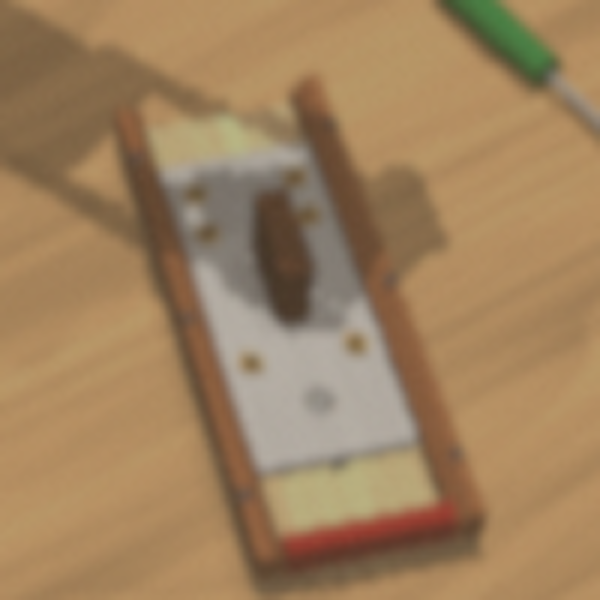

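View pics/l9b.png

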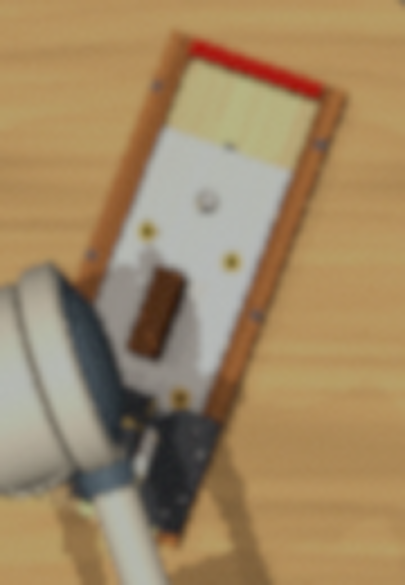

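The hole shows the bright steel pin at (207,201) in the top crop and (319,401) in the scene crop. Next I'll check that it lies flat, using both views.

Run:
```python
import pickle; from h import *
d=pickle.load(open('s9.pkl','rb'))
JO=np.array([.5747,.172]);a=np.radians(-19.3);J=np.array([[np.cos(a),-np.sin(a)],[np.sin(a),np.cos(a)]])
t=lambda q:(np.array(q)+.5)/4.5-.5+np.array([230,165]); s=lambda q:(np.array(q)+.5)/6-.5+np.array([290,110])
for n,q1,q2 in(('hole',(207,201),(319,401)),('scr+y',(148,231),(355,344)),('scr-y',(232,262),(250,363)),('nose+y',(167,127),(415,441)),('nose-y',(285,168),(263,473))):
    o1,d1=ray(d['top'],[t(q1)]);o2,d2=ray(d['scene'],[s(q2)]);d1=d1[0];d2=d2[0]
    k=np.linalg.lstsq(np.c_[d1,-d2],o2-o1,rcond=None)[0];P=(o1+d1*k[0]+o2+d2*k[1])/2
    print(n,'jig xy',((P[:2]-JO)@J*1000).round(1),'z',(P[2]*1000).round(1),'skew',np.linalg.norm(o1+d1*k[0]-o2-d2*k[1])*1000)
d0=pickle.load(open('s0.pkl','rb'))
for n,(x0,y0,x1,y1) in dict(top_glue=(312,140,342,172),top_off=(450,208,478,258),top_drv=(178,215,196,290)).items():
    print(n,np.abs(d0['top']['frame'][y0:y1,x0:x1].astype(int)-d['top']['frame'][y0:y1,x0:x1]).mean().round(2))
```

```text
hole jig xy [61.   0.8] z 24.4 skew 0.9796956328563596
scr+y jig xy [28.7 30.6] z 25.1 skew 1.5147827943710226
scr-y jig xy [ 28.6 -29.5] z 26.1 skew 1.0136016608865788
nose+y jig xy [98.4 43.9] z 24.2 skew 1.0471460886670585
nose-y jig xy [ 99.5 -40.7] z 24.2 skew 0.409517939768438
top_glue 1.54
top_off 1.5
top_drv 18.73
```

The plate's top is at z of about 24–26 mm (24 expected), so it is flat, and the hole is at x = 61 mm. The screwdriver patch changed, so I'll check whether that's only the arm or its shadow.

Run:
```python
import pickle; from h import *
r={}
for k in('s0','s9'):
    d=pickle.load(open(k+'.pkl','rb'))
    for n,(x0,y0,x1,y1) in dict(top=(170,205,205,300),scene=(355,95,405,145)).items():
        h=cv2.cvtColor(d[n]['frame'][y0:y1,x0:x1],cv2.COLOR_RGB2HSV);m=(h[...,0]>45)&(h[...,0]<80)&(h[...,1]>120)
        ys,xs=np.nonzero(m);print(k,n,m.sum(),xs.mean()+x0,ys.mean()+y0)
```

```text
s0 top 228 185.99122807017545 268.9298245614035
s0 scene 0 nan nan
s9 top 91 185.36263736263737 278.1538461538462
s9 scene 1 365.0 106.0<stdin>:7: RuntimeWarning: Mean of empty slice.
  ret = ret.dtype.type(ret / rcount)
```

Run:
```python
import pickle,cv2,numpy as np
o=[]
for k in('s0','s9'):
    d=pickle.load(open(k+'.pkl','rb'))
    o+=[cv2.resize(d['top']['frame'][200:310,150:250,::-1],(200,220)),cv2.resize(d['scene']['frame'][90:150,350:410,::-1],(200,220))]
cv2.imwrite('pics/drv.png',np.hstack(o))
```

```text
(no output)
```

View pics/drv.png

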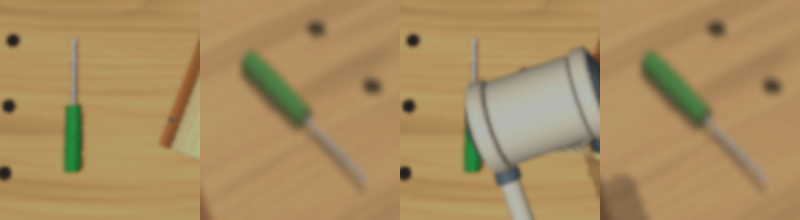

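The screwdriver hasn't moved: its handle is at the same place in the scene view before and after, and the arm only hides it from above. Handing in.

```bash
python3 -c "
from rig import order;print(order.hand_in())"; python3 go.py
```

```text
the job is handed in; nothing more can be done
None
the job is handed in; nothing more can be done
```

I laid the template in the channel leaning on the pin, then slid it back until its hole dropped over the pin. It now lies flat and let go, and I handed the job in at about 18.6 s. Hand-in gives no verdict.

- **Laying it on the pin:** I let go with the hole at jig x ≈ 99 mm in both views (above 85 mm needed). The plate met the pin about 4 mm higher than the tool height predicted. I never explained the difference, but the images and forces pointed to the pin, not the fences. I pressed on gently until the tail tilted down.
- **Sliding back:** I regripped the handle and dragged it back with light downward pressure until the hole dropped over the pin. The largest contact I read was about 18 N, counting the template's weight. I only read the force between moves, so a brief higher peak would not show.
- **Final position:** the steel pin shows in the hole in both views. The hole is at jig x ≈ 61 mm, y ≈ 1 mm. The plate's top measures 24–26 mm up (24 expected), so it is flat to within the camera's accuracy, about 2 mm. The 2 mm height and 0.02 rad level limits are tighter than these images can confirm.
- **Other things on the bench:** the glue and offcut look unchanged from above. The arm hid part of the screwdriver from above, so my automatic check there failed. The other view shows it has not moved.
- **Robot:** the gripper is clear of the template and touching nothing.

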